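# Open the board-cleaner jug on a cheese stall

### The job

The cheese boards are to be washed after the market, so open the cleaner jug with the red push-and-turn safety cap: grip the cap, press it down against its spring, twist it anticlockwise (seen from above) while pressed until it is free, and lift it straight up. Finish while still holding the cap, level and still, about 5 cm clear above the jug's neck; do not put it down or let go. Leave the blue-capped bottle, the pump bottle and the cheese where they stand.

Things in the scene. Friction and masses are not known exactly. Their poses are not given: they have to be found in the camera images.
- jug: White square cleaner jug, 90 x 90 mm, green label panels, fixed in a steel bracket (foot 115 x 115 mm) screwed to the table: it cannot move; its place differs each time. Origin: centre of its underside on the table; z up. Body top at 127 mm, conical shoulder to 145 mm, then a neck 27 mm in diameter. A moulded handle sticks out to 81 mm along its +y, below 120 mm height.
- cap: Red round ribbed cap on the jug: 50 mm diameter, 34 mm high, about 40 g, hollow (inside 42 mm diameter, 30 mm deep), locked on by two inner lugs behind 4 mm teeth on the neck. Origin: centre of its lower rim; z up, its top at +34 mm. At the start its rim is 162 mm above the table, 17 mm above the shoulder, and its x axis lies along the jug's x axis within 3 degrees.
- cap_top (a point): Centre of the cap's flat top, on its axis. To open: push down 5 to 6 mm from rest (the teeth clear at 4.7 mm, it bottoms at 7 mm; takes 11 to 13 N), turn anticlockwise from above while held down. Locked, it can be neither turned nor pulled off. Beyond 55 degrees of turn it is free to lift straight off; a hard stop comes at about 125 degrees. About 80 degrees is best.
- mouth (a point): Point on the jug's axis 192 mm above the table: the top of the neck, where the grey sprung sealing disc (22 mm diameter) touches the inside of the cap's top when nothing presses it. With the cap seated it lies 30 mm above the cap's rim.
- seal (a joint): How far the sprung sealing disc in the neck is pressed down, m: 0 at rest, 0.007 bottomed. It moves down with the cap; spring 6 N at 0 plus 1 N per mm.
- spare: Bystander: loose clear round bottle with a blue cap, 66 mm diameter, 150 mm high; origin at the centre of its underside. Its place differs each time.
- pump: Bystander: loose amber pump bottle with a black pump head, 62 mm diameter, 145 mm high; origin at the centre of its underside. Its place differs each time.
- cheese: Bystander: loose block of yellow cheese, 100 x 120 x 70 mm, on a wooden board 24 mm thick; origin at the centre of its underside.
Not all that is in view belongs to the job. There is more than one size of the cap; the one meant has the size given above. Of the things that look like the jug, the larger one is meant.

How it is judged:
By the outcome, as a careful person would: the job done as asked, in the order asked, and still so for the second after the job is handed in, while the arm keeps its last pose, push and grip.
It also fails if it takes over 35 s, if anything falls off the work surface, if the arm or the gripper's body presses on something with over 40 N, if the wrist force passes 120 N, or if a joint passes its speed limit or range.

### The arm

A 7-joint arm with a two-finger parallel gripper is mounted at the origin on the work surface. World frame = base frame: x ahead of the robot, y to its left, z up, the work surface at z = 0. Lengths are in mm, angles in degrees, forces in N, time in s.
With the tool pointing down it reaches from about 400 to 925 mm from the base axis. Payload 5.6 kg.
Tool frame: the origin (TCP) lies at the very end of the fingers, on their centre line; the grasp point (between the pads) lies env.grasp_offset behind it (env.grasp_offset is the distance from the TCP to the grasp point, in mm); z points along the fingers, y is the line along which they close (so a half turn about z gives the same grasp; the last joint's range is limited). The gripper opens to 85 mm and grips with 20 to 120 N. Pads are 22 mm wide; open, the fingers measure 114 mm over their backs; the gripper's body (76 mm by 85 mm) begins 54 mm behind the grasp point. The pads swing forward as they close: fully open they stand 13 mm farther back than shut.
Start: joints at [73.453, 26.786, -0.665, 91.828, 0.344, 61.387, -3.226], TCP at [158.124, -630.48, 231.29] pointing down, gripper open.
Joint ranges: [-144.91, 144.91], [-17.63, 115.5], [-89.93, 88.59], [15.96, 139.68], [-74.01, 254.01], [8.47, 105.57], [-167.45, 167.45]. Speed limits (degrees/s): [147.25, 147.25, 180, 180, 180, 180, 180].

### API

Orientations are given as a 3x3 rotation matrix whose columns are the frame's x, y, z axes.
In Python, from bench import env, eyes, outline_of gives the robot as it stands.
- The arm moves only by the tool move_arm, never from a script. Its argument "increments" is a list of rows, each an object of numbers: "dx", "dy", "dz": the shift along the tool's x, y, z in cm; "rx", "ry", "rz": the turn, a rotation vector about the tool's x, y, z in rad. In form: [{"dx": .., "dy": .., "dz": .., "rx": .., "ry": .., "rz": ..}, ...]. A call has 1 to 10 rows; each row is the pose to reach, as a shift and turn from the pose commanded when the call began, along the tool's axes at that moment; what a row does not reach only later rows make up. A row lasts 1/10 s, in which the tool goes at most 50 mm and 8.59 degrees, less where a joint would pass 70% of its speed; a pose out of reach is approached as far as the arm can. A call with a gripper value outside its range is refused whole. "fingers" is the opening, from 0 (shut) to 1 (fully open), set as the call begins (left out, the last holds). The fingers move at their own pace and stop on an object; the grip force is fixed at half the most. Time passes only in rows, so rows that repeat a pose let the fingers close. It gives the time, the measured TCP pose, the force, the opening and the grip force at its end, in the units of the state.
- env.sense(): the state, without advancing time (a new reading comes with each control period).
- eyes.grab_frame(name): name is "scene" or "top"; returns a dict with "frame" (400x640x3 uint8, blue, green, red), "K" (3x3 intrinsics, pixels), "rvec" (rotation vector, rad) and "tvec" (3), from world to camera coordinates, as OpenCV has them. Camera axes: x right, y down, z forward; pixel columns grow to the right and rows downward; lengths in mm; the calibration is good to about 2 mm. A picture is of the moment at which its call begins. There is no depth.
- env.job_done(): hands the job in; it is judged then, once.
Trained networks look in a picture, given as the dict that the camera call returned (one of the last four; its "shot" number tells which), for a name from the list of things; names that differ only in an ending like _2 or _b are one class to them, and where a whole thing is asked for, a point or a joint stands for the part that bears it (a point fixed in the world has none). Each returns a list of dicts, best first, with "confidence" (0 to 1); they miss things now and then, are a little off and sometimes report something else, mostly with a low value. They report only what shows in the picture. A call takes as long as a camera call. They do not tell look-alikes from the thing itself.
- outline_of(picture, label): "region" (400x640 bool, what is visible of it) and "extent" ([left, top, width, height] in pixels, round what is visible of it).
The state is a dict: "t": time; "qpos": joint angles; "joint_vel": joint speeds; "joint_efforts": joint torques, N m; "tool_pos": TCP position; "eef_rot": TCP orientation; "wrist_force": force on the tool from outside, world axes, zero at the start; "moment": the same for the moment, N m; "grip_width": finger opening in mm; "finger_force": force on a finger pad.
Only numpy, scipy, OpenCV 4.12 (cv2) and the standard library are available. Lean on these libraries where they do the work, as an engineer would, in place of code of your own. Each camera call takes 0.05 s, during which the arm holds its last target. There are 200 camera calls.

## Working session

There is one attempt and no reset: what is moved stays moved. The work goes in short steps, Python scripts to look and compute and a tool call to move; the robot and the scene stay as the last step left them, time stands still between calls to the robot, and variables do not carry over. Pictures are saved under pics/ and viewed, at most 10 in all, crops included, and the job is handed in when it is done.

Besides the shell and the picture viewer there is one more tool, called as name(argument=value, ...) on one line, values as JSON. move_arm: Moves the arm, as the interface text tells. Its arguments: {"type":"object","properties":{"increments":{"type":"array","items":{"type":"object","properties":{"dx":{"type":"number"},"dy":{"type":"number"},"dz":{"type":"number"},"rx":{"type":"number"},"ry":{"type":"number"},"rz":{"type":"number"}}}},"fingers":{"type":"number"}},"required":["increments"]}

```bash
mkdir -p pics
cat > h.py <<'E'
import numpy as np, cv2
from bench import env, eyes, outline_of
def cam(p):
    R=cv2.Rodrigues(np.array(p["rvec"],float))[0]; t=np.array(p["tvec"],float).ravel(); return np.array(p["K"],float),R,t
def ray(p,uv,z):
    K,R,t=cam(p); d=R.T@np.linalg.solve(K,[uv[0],uv[1],1]); c=-R.T@t; return c+d*(z-c[2])/d[2]
def proj(p,X):
    return cv2.projectPoints(np.array(X,float).reshape(-1,1,3),np.array(p["rvec"],float),np.array(p["tvec"],float),np.array(p["K"],float),None)[0].reshape(-1,2)
E
python3 - <<'E'
from h import *
s=env.sense();print({k:np.round(v,3).tolist() for k,v in s.items()},env.grasp_offset)
for n in("scene","top"):
    p=eyes.grab_frame(n); cv2.imwrite(f"pics/{n}0.png",p["frame"]); K,R,t=cam(p); print(n,-R.T@t,K[0,0])
    for l in("jug","cap","spare","pump","cheese"):
        for o in outline_of(p,l)[:3]:
            m=o["region"]; v,u=np.nonzero(m); print(l,round(o["confidence"],2),o["extent"],u.mean().round(1),v.mean().round(1),m.sum(), np.round(ray(p,(u.mean(),v.mean()),196 if l=="cap" else 60),0))
E
```

```text
{'t': 0.0, 'qpos': [73.453, 26.837, -0.665, 91.885, 0.343, 61.387, -3.224], 'joint_vel': [-0.092, -0.029, 0.07, 0.0, -0.049, 0.058, -0.035], 'joint_efforts': [-0.001, -53.238, 0.021, -25.131, 0.011, 0.008, -0.0], 'tool_pos': [157.965, -629.901, 230.298], 'eef_rot': [[0.97, 0.243, -0.001], [0.243, -0.97, 0.002], [-0.0, -0.002, -1.0]], 'wrist_force': [0.592, -0.291, 0.283], 'moment': [-0.012, 0.021, 0.086], 'finger_force': 0.0, 'grip_width': 84.989} 18.700000000000003
scene [1188.11564251  461.82071372  761.34588164] 382.1353365688401
jug 0.95 [374.2, 212.3, 63.6, 66.9] 406.7 244.1 3044 [561. 309.  60.]
jug 0.67 [386.7, 284.7, 48.2, 58.5] 410.7 312.9 1996 [729. 392.  60.]
cap 0.68 [401.8, 188.5, 30.2, 28.7] 415.9 204.5 561 [567. 310. 196.]
cap 0.63 [442.8, 264.5, 33.3, 32.9] 459.4 278.1 841 [705. 450. 196.]
spare 0.75 [306.6, 166.7, 27.1, 57.0] 320.5 198.2 1000 [538.  46.  60.]
spare 0.15 [373.3, 209.7, 61.7, 72.7] 406.8 244.0 2971 [560. 309.  60.]
pump 0.79 [216.2, 128.1, 20.2, 48.1] 225.0 154.3 727 [ 531. -313.   60.]
cheese 0.6 [223.0, 209.5, 57.3, 62.2] 251.1 240.8 2464 [760. -11.  60.]
top [ 507.32694493   79.57578657 1306.60560603] 448.7900918696042
jug 0.76 [186.6, 142.0, 41.0, 38.7] 206.1 159.2 890 [708. 379.  60.]
jug 0.69 [201.2, 193.3, 62.4, 47.7] 237.2 216.3 1407 [548. 291.  60.]
cap 0.93 [173.4, 204.2, 24.8, 24.1] 185.5 214.7 464 [549. 395. 196.]
cap 0.86 [214.3, 204.9, 24.3, 18.7] 225.3 215.3 377 [546. 298. 196.]
spare 0.62 [316.4, 209.4, 19.0, 25.2] 326.7 219.2 430 [539.  44.  60.]
pump 0.66 [440.9, 209.3, 30.1, 25.5] 455.3 221.8 551 [ 530. -315.   60.]
pump 0.2 [214.1, 207.0, 22.9, 18.0] 224.6 214.8 346 [553. 326.  60.]
cheese 0.75 [320.8, 115.3, 52.7, 55.2] 347.7 140.8 1824 [759. -17.  60.]
```

View pics/scene0.png

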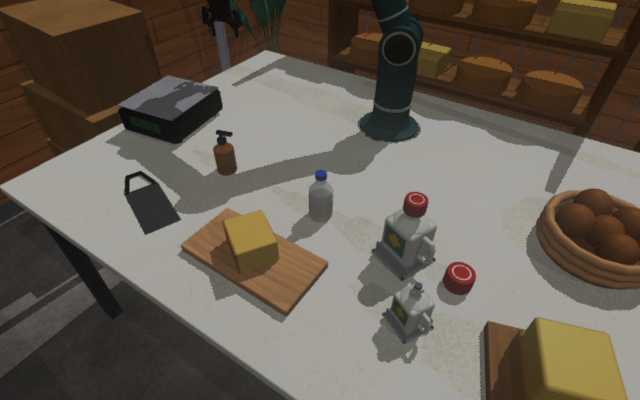

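View pics/top0.png

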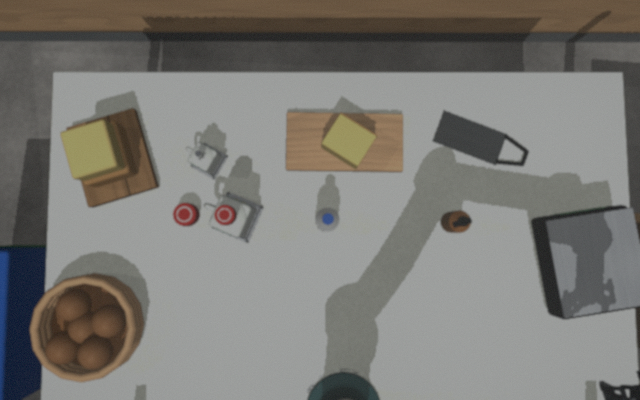

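Scene view: the large jug with its red cap is at (415,204), the small look-alike at (410,313), and a loose red cap on the table at (459,278). In the top view these are at (225,215), (205,157) and (186,214). Blue bottle, pump and cheese agree with the networks. Next I refine the cap axis using both views.

Run:
```python
from h import *
from scipy.optimize import minimize
th=np.linspace(0,2*np.pi,60)
def mask(p,c):
    P=np.vstack([np.c_[c[0]+25*np.cos(th),c[1]+25*np.sin(th),0*th+z] for z in(c[2],c[2]+34)])
    m=np.zeros((1600,2560),np.uint8); cv2.fillConvexPoly(m,cv2.convexHull(np.round(proj(p,P)*4+1.5).astype(np.int32)),1); return m[::1]
D=[]
for n,uv in(("scene",(416,204)),("top",(225,215))):
    p=eyes.grab_frame(n); o=min(outline_of(p,"cap"),key=lambda o:abs(o["extent"][0]+o["extent"][2]/2-uv[0])+abs(o["extent"][1]+o["extent"][3]/2-uv[1]))
    f=p["frame"].astype(int); red=(f[...,2]-np.maximum(f[...,0],f[...,1])>40).astype(np.uint8)
    k,l,st,ce=cv2.connectedComponentsWithStats(red); i=np.argmin(np.hypot(*(ce-uv).T)); 
    fill=np.zeros((400,640),np.uint8); cs,_=cv2.findContours((l==i).astype(np.uint8),0,2); cv2.drawContours(fill,[cv2.convexHull(np.vstack(cs))],-1,1,-1)
    print(n,"red",st[i],"net",o["extent"],o["region"].sum()); D.append((p,o["region"].astype(np.uint8),fill))
def fit(idx,w,free):
    def cost(x):
        c=[x[0],x[1],x[2] if free else 162]; s=0
        for j in idx:
            a=cv2.resize(D[j][w],(2560,1600),interpolation=0); b=mask(D[j][0],c); s+=1-(a&b).sum()/(a|b).sum()
        return s
    x0=np.array([548,298,162.]) if free else np.array([548,298.])
    sim=np.vstack([x0]+[x0+15*e for e in np.eye(len(x0))])
    return minimize(cost,x0,method="Nelder-Mead",options=dict(initial_simplex=sim,xatol=.2,fatol=1e-4))
for idx in([0],[1],[0,1]):
    for w in(1,2):
        r=fit(idx,w,False); print(idx,w,r.x.round(1),round(r.fun,3))
r=fit([0,1],1,True);print("free z",r.x.round(1),r.fun)
```

```text
scene red [405 192  23  15 241] net [401.9, 190.0, 29.3, 28.0] 541
top red [215 205  20  20 239] net [213.4, 205.4, 21.7, 19.0] 366
[0] 1 [549.1 304.3] 0.049
[0] 2 [538.3 299.5] 0.471
[1] 1 [547.3 302.7] 0.064
[1] 2 [548.7 301.4] 0.172
[0, 1] 1 [548.  303.3] 0.126
[0, 1] 2 [548.2 302.7] 0.659
free z [547.2 303.3 159.9] 0.1179380972809172
```

```bash
cat > plan.py <<'E'
from h import *
s=env.sense(); R0=np.array(s["eef_rot"]); p0=np.array(s["tool_pos"])
yaw0=np.arctan2(R0[1,0],R0[0,0])
def axes(y): return np.array([[np.cos(y),np.sin(y),0],[np.sin(y),-np.cos(y),0],[0,0,-1]])
a0,r0=np.arctan2(p0[1],p0[0]),np.hypot(*p0[:2]); a1,r1=np.arctan2(303,548.2),np.hypot(303,548.2)
N=27; base=p0; yb=yaw0
for i in range(1,N+1):
    f=i/N; a=a0+f*(a1-a0); r=r0+f*(r1-r0)
    q=np.array([r*np.cos(a),r*np.sin(a),min(p0[2]+10*i,275)]); y=yaw0+f*np.radians(60)
    d=axes(yb).T@(q-base)/10; print(i,d.round(1),"rz",round(-(y-yb),2),q.round(0))
    if i%9==0: base,yb=q,y; print("--")
E
python3 plan.py
```

```text
1 [ 4.4 -0.2 -1. ] rz -0.04 [ 200. -617.  241.]
2 [ 8.8 -0.8 -2. ] rz -0.08 [ 241. -602.  251.]
3 [13.1 -1.6 -3. ] rz -0.12 [ 281. -583.  261.]
4 [17.3 -2.7 -4. ] rz -0.16 [ 319. -562.  271.]
5 [21.5 -4.1 -4.4] rz -0.19 [ 356. -538.  275.]
6 [25.5 -5.8 -4.4] rz -0.23 [ 391. -512.  275.]
7 [29.4 -7.7 -4.4] rz -0.27 [ 425. -484.  275.]
8 [33.2 -9.9 -4.4] rz -0.31 [ 456. -454.  275.]
9 [ 36.8 -12.4  -4.4] rz -0.35 [ 485. -421.  275.]
--
10 [ 4.1 -1.3  0. ] rz -0.04 [ 512. -387.  275.]
11 [ 8.2 -3.   0. ] rz -0.08 [ 536. -351.  275.]
12 [12.1 -4.9  0. ] rz -0.12 [ 558. -313.  275.]
13 [15.8 -7.   0. ] rz -0.16 [ 577. -274.  275.]
14 [19.4 -9.4  0. ] rz -0.19 [ 593. -234.  275.]
15 [ 22.9 -12.    0. ] rz -0.23 [ 607. -193.  275.]
16 [ 26.1 -14.9   0. ] rz -0.27 [ 618. -152.  275.]
17 [ 29.1 -17.9   0. ] rz -0.31 [ 626. -109.  275.]
18 [ 31.9 -21.2   0. ] rz -0.35 [631. -67. 275.]
--
19 [ 3.6 -2.3  0. ] rz -0.04 [633. -24. 275.]
20 [ 7.  -4.9  0. ] rz -0.08 [632.  19. 275.]
21 [10.3 -7.7  0. ] rz -0.12 [629.  62. 275.]
22 [ 13.3 -10.7   0. ] rz -0.16 [622. 104. 275.]
23 [ 16.1 -13.9   0. ] rz -0.19 [613. 146. 275.]
24 [ 18.7 -17.3   0. ] rz -0.23 [601. 187. 275.]
25 [ 21.1 -20.9   0. ] rz -0.27 [586. 227. 275.]
26 [ 23.2 -24.5   0. ] rz -0.31 [568. 266. 275.]
27 [ 25.1 -28.4   0. ] rz -0.35 [548. 303. 275.]
--
```

move_arm(fingers=1, increments=[{"dx": 4.4,"dy": -0.2,"dz": -1,"rz": -0.04},{"dx": 8.8,"dy": -0.8,"dz": -2,"rz": -0.08},{"dx": 13.1,"dy": -1.6,"dz": -3,"rz": -0.12},{"dx": 17.3,"dy": -2.7,"dz": -4,"rz": -0.16},{"dx": 21.5,"dy": -4.1,"dz": -4.5,"rz": -0.19},{"dx": 25.5,"dy": -5.8,"dz": -4.5,"rz": -0.23},{"dx": 29.4,"dy": -7.7,"dz": -4.5,"rz": -0.27},{"dx": 33.2,"dy": -9.9,"dz": -4.5,"rz": -0.31},{"dx": 36.8,"dy": -12.4,"dz": -4.5,"rz": -0.35}])

```text
schema error: expected keys dx, dy, dz, rx, ry, rz
```

move_arm(increments=[{"dx": 4.1,"dy": -1.3,"rz": -0.04},{"dx": 8.2,"dy": -3,"rz": -0.08},{"dx": 12.1,"dy": -4.9,"rz": -0.12},{"dx": 15.8,"dy": -7,"rz": -0.16},{"dx": 19.4,"dy": -9.4,"rz": -0.19},{"dx": 22.9,"dy": -12,"rz": -0.23},{"dx": 26.1,"dy": -14.9,"rz": -0.27},{"dx": 29.1,"dy": -17.9,"rz": -0.31},{"dx": 31.9,"dy": -21.2,"rz": -0.35}])

```text
schema error: expected keys dx, dy, dz, rx, ry, rz
```

move_arm(increments=[{"dx": 3.6,"dy": -2.3,"rz": -0.04},{"dx": 7,"dy": -4.9,"rz": -0.08},{"dx": 10.3,"dy": -7.7,"rz": -0.12},{"dx": 13.3,"dy": -10.7,"rz": -0.16},{"dx": 16.1,"dy": -13.9,"rz": -0.19},{"dx": 18.7,"dy": -17.3,"rz": -0.23},{"dx": 21.1,"dy": -20.9,"rz": -0.27},{"dx": 23.2,"dy": -24.5,"rz": -0.31},{"dx": 25.1,"dy": -28.4,"rz": -0.35},{"dx": 25.1,"dy": -28.4,"rz": -0.35}])

```text
schema error: expected keys dx, dy, dz, rx, ry, rz
```

```bash
cat > st.py <<'E'
from h import *
C=np.array([548.2,303.])
s=env.sense(); R=np.array(s["eef_rot"]); p=np.array(s["tool_pos"])
print("t",s["t"],"p",p.round(1),"yaw",np.degrees(np.arctan2(R[1,0],R[0,0])).round(1),"z",R[:,2].round(4),"q",np.round(s["qpos"],1))
print("F",np.round(s["wrist_force"],1),"M",np.round(s["moment"],2),"w",s["grip_width"],"ff",s["finger_force"],"to cap (tool cm)",(R.T@np.array([*(C-p[:2]),0])/10).round(2))
E
python3 st.py
python3 - <<'E'
from h import *
p=eyes.grab_frame("scene"); cv2.imwrite("pics/s1.png",cv2.resize(p["frame"][100:300,300:500],None,fx=3,fy=3))
E
```

```text
t 0.8 p [ 158.1 -630.5  231.3] yaw 14.1 z [-0.e+00 -1.e-04 -1.e+00] q [73.5 26.8 -0.7 91.8  0.3 61.4 -3.2]
F [ 0.8 -0.  -0.5] M [ 0.07 -0.01  0.06] w 85.48750978364748 ff 0.0 to cap (tool cm) [ 6.054e+01 -8.106e+01 -1.000e-02]
```

View pics/s1.png

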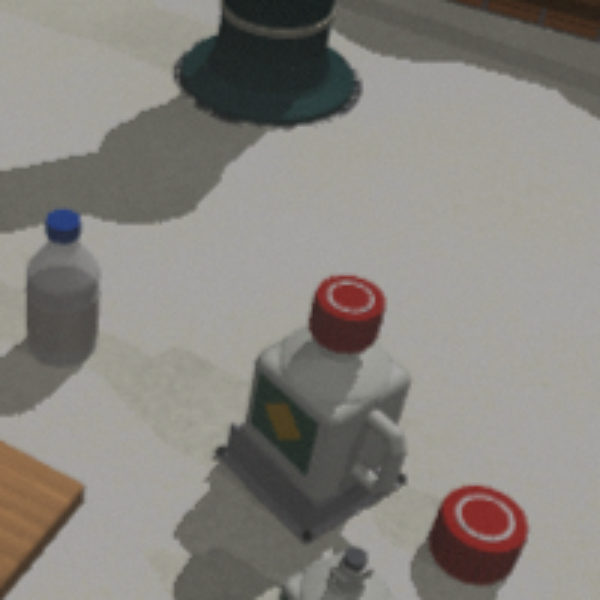

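All three calls were refused because every row needs all six keys, so the arm has not moved. The crop shows the jug cap at crop (347,313), and the scene is unchanged. I'll resend the moves with full rows.

move_arm(fingers=1, increments=[{"dx": 4.4,"dy": -0.2,"dz": -1,"rx": 0,"ry": 0,"rz": -0.04},{"dx": 8.8,"dy": -0.8,"dz": -2,"rx": 0,"ry": 0,"rz": -0.08},{"dx": 13.1,"dy": -1.6,"dz": -3,"rx": 0,"ry": 0,"rz": -0.12},{"dx": 17.3,"dy": -2.7,"dz": -4,"rx": 0,"ry": 0,"rz": -0.16},{"dx": 21.5,"dy": -4.1,"dz": -4.5,"rx": 0,"ry": 0,"rz": -0.19},{"dx": 25.5,"dy": -5.8,"dz": -4.5,"rx": 0,"ry": 0,"rz": -0.23},{"dx": 29.4,"dy": -7.7,"dz": -4.5,"rx": 0,"ry": 0,"rz": -0.27},{"dx": 33.2,"dy": -9.9,"dz": -4.5,"rx": 0,"ry": 0,"rz": -0.31},{"dx": 36.8,"dy": -12.4,"dz": -4.5,"rx": 0,"ry": 0,"rz": -0.35}])

```text
t: 1.75
tool_pos: [486.2, -419.5, 276.3]
eef_rot: [[0.827, 0.562, 0.0], [0.562, -0.827, -0.0], [0.0, 0.0, -1.0]]
wrist_force: [-0.0, -1.2, -1.0]
grip_width: 85.4
finger_force: 0.0
```

move_arm(increments=[{"dx": 4.1,"dy": -1.3,"dz": 0,"rx": 0,"ry": 0,"rz": -0.04},{"dx": 8.2,"dy": -3,"dz": 0,"rx": 0,"ry": 0,"rz": -0.08},{"dx": 12.1,"dy": -4.9,"dz": 0,"rx": 0,"ry": 0,"rz": -0.12},{"dx": 15.8,"dy": -7,"dz": 0,"rx": 0,"ry": 0,"rz": -0.16},{"dx": 19.4,"dy": -9.4,"dz": 0,"rx": 0,"ry": 0,"rz": -0.19},{"dx": 22.9,"dy": -12,"dz": 0,"rx": 0,"ry": 0,"rz": -0.23},{"dx": 26.1,"dy": -14.9,"dz": 0,"rx": 0,"ry": 0,"rz": -0.27},{"dx": 29.1,"dy": -17.9,"dz": 0,"rx": 0,"ry": 0,"rz": -0.31},{"dx": 31.9,"dy": -21.2,"dz": 0,"rx": 0,"ry": 0,"rz": -0.35}])

```text
t: 2.65
tool_pos: [630.4, -64.7, 276.3]
eef_rot: [[0.584, 0.812, 0.0], [0.812, -0.584, -0.0], [0.0, 0.0, -1.0]]
wrist_force: [0.2, -0.1, 0.6]
grip_width: 85.5
finger_force: 0.0
```

move_arm(increments=[{"dx": 3.6,"dy": -2.3,"dz": 0,"rx": 0,"ry": 0,"rz": -0.04},{"dx": 7,"dy": -4.9,"dz": 0,"rx": 0,"ry": 0,"rz": -0.08},{"dx": 10.3,"dy": -7.7,"dz": 0,"rx": 0,"ry": 0,"rz": -0.12},{"dx": 13.3,"dy": -10.7,"dz": 0,"rx": 0,"ry": 0,"rz": -0.16},{"dx": 16.1,"dy": -13.9,"dz": 0,"rx": 0,"ry": 0,"rz": -0.19},{"dx": 18.7,"dy": -17.3,"dz": 0,"rx": 0,"ry": 0,"rz": -0.23},{"dx": 21.1,"dy": -20.9,"dz": 0,"rx": 0,"ry": 0,"rz": -0.27},{"dx": 23.2,"dy": -24.5,"dz": 0,"rx": 0,"ry": 0,"rz": -0.31},{"dx": 25.1,"dy": -28.4,"dz": 0,"rx": 0,"ry": 0,"rz": -0.35},{"dx": 25.1,"dy": -28.4,"dz": 0,"rx": 0,"ry": 0,"rz": -0.35}])

```text
t: 3.65
tool_pos: [541.8, 311.0, 276.9]
eef_rot: [[0.26, 0.966, -0.002], [0.966, -0.26, 0.004], [0.004, -0.003, -1.0]]
wrist_force: [-0.5, 1.1, -0.5]
grip_width: 85.5
finger_force: 0.0
```

```bash
python3 st.py
python3 - <<'E'
from h import *
p=eyes.grab_frame("scene"); cv2.imwrite("pics/s2.png",cv2.resize(p["frame"][100:300,300:500],None,fx=3,fy=3))
E
```

```text
t 3.65 p [541.8 311.  276.9] yaw 74.9 z [-0.0017  0.0042 -1.    ] q [ -9.4  25.8 -31.9  91.2  14.2  67.  -59.4]
F [-0.5  1.1 -0.5] M [-0.02 -0.01  0.  ] w 85.49114647113147 ff 0.0 to cap (tool cm) [-0.6   0.83 -0.  ]
```

View pics/s2.png

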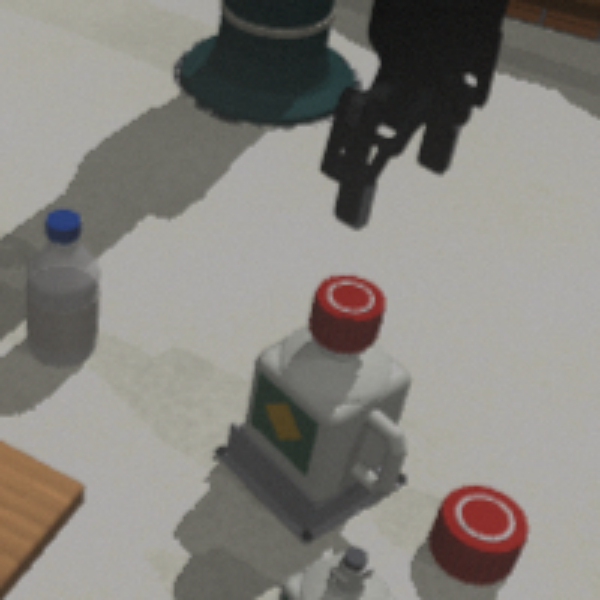

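The gripper stands above the jug cap with its fingers at crop (350,215) and (435,165). The cap is at (347,313). Next I settle and centre.

move_arm(increments=[{"dx": 0,"dy": 0,"dz": 0,"rx": 0,"ry": 0,"rz": 0},{"dx": 0,"dy": 0,"dz": 0,"rx": 0,"ry": 0,"rz": 0},{"dx": 0,"dy": 0,"dz": 0,"rx": 0,"ry": 0,"rz": 0}])

```text
t: 4.0
tool_pos: [547.5, 301.9, 276.1]
eef_rot: [[0.274, 0.962, 0.0], [0.962, -0.274, -0.001], [-0.001, 0.0, -1.0]]
wrist_force: [0.2, -0.1, 0.3]
grip_width: 85.3
finger_force: 0.0
```

```bash
python3 st.py
```

```text
t 4.0 p [547.5 301.9 276.1] yaw 74.1 z [ 1.e-04 -7.e-04 -1.e+00] q [ -8.9  25.8 -31.4  91.2  14.3  67.1 -59.3]
F [ 0.2 -0.1  0.3] M [ 0.03 -0.01 -0.02] w 85.31490312221733 ff 0.0 to cap (tool cm) [ 0.13  0.03 -0.  ]
```

move_arm(fingers=1, increments=[{"dx": 0.1,"dy": 0,"dz": 2.5,"rx": 0,"ry": 0,"rz": 0},{"dx": 0.1,"dy": 0,"dz": 5,"rx": 0,"ry": 0,"rz": 0},{"dx": 0.1,"dy": 0,"dz": 7,"rx": 0,"ry": 0,"rz": 0},{"dx": 0.1,"dy": 0,"dz": 8.5,"rx": 0,"ry": 0,"rz": 0},{"dx": 0.1,"dy": 0,"dz": 10,"rx": 0,"ry": 0,"rz": 0},{"dx": 0.1,"dy": 0,"dz": 11,"rx": 0,"ry": 0,"rz": 0},{"dx": 0.1,"dy": 0,"dz": 11.6,"rx": 0,"ry": 0,"rz": 0},{"dx": 0.1,"dy": 0,"dz": 11.6,"rx": 0,"ry": 0,"rz": 0},{"dx": 0.1,"dy": 0,"dz": 11.6,"rx": 0,"ry": 0,"rz": 0}])

```text
t: 4.9
tool_pos: [547.2, 304.8, 160.8]
eef_rot: [[0.272, 0.962, 0.001], [0.962, -0.272, 0.0], [0.001, 0.001, -1.0]]
wrist_force: [-0.6, 0.3, -0.5]
grip_width: 85.2
finger_force: 0.0
```

```bash
python3 st.py
python3 - <<'E'
from h import *
for n,(a,b) in(("scene",(140,340)),("top",(150,160))):
    p=eyes.grab_frame(n); cv2.imwrite(f"pics/{n}3.png",cv2.resize(p["frame"][a:a+130,b:b+130],None,fx=4,fy=4))
E
```

```text
t 4.9 p [547.2 304.8 160.8] yaw 74.2 z [ 8.e-04  5.e-04 -1.e+00] q [-10.9  32.5 -29.2  97.3  18.6  55.1 -62.8]
F [-0.6  0.3 -0.5] M [-0.01 -0.01  0.01] w 85.22761275214445 ff 0.0 to cap (tool cm) [-0.14  0.15 -0.  ]
```

View pics/scene3.png

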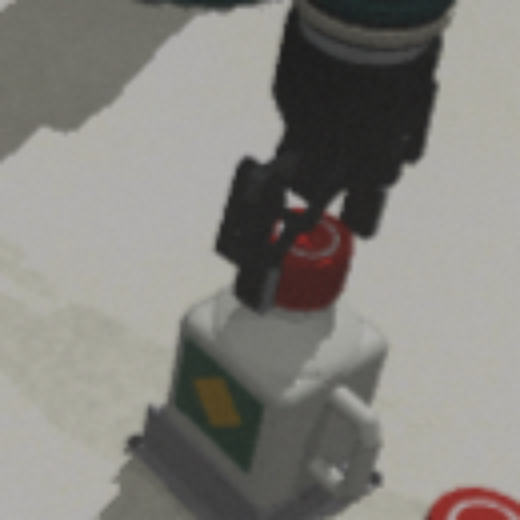

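The fingers straddle the cap, with the near finger at crop (250,240) and the far one at (365,205). Now I close them.

move_arm(fingers=0, increments=[{"dx": 0,"dy": 0,"dz": 0,"rx": 0,"ry": 0,"rz": 0},{"dx": 0,"dy": 0,"dz": 0,"rx": 0,"ry": 0,"rz": 0},{"dx": 0,"dy": 0,"dz": 0,"rx": 0,"ry": 0,"rz": 0},{"dx": 0,"dy": 0,"dz": 0,"rx": 0,"ry": 0,"rz": 0},{"dx": 0,"dy": 0,"dz": 0,"rx": 0,"ry": 0,"rz": 0},{"dx": 0,"dy": 0,"dz": 0,"rx": 0,"ry": 0,"rz": 0},{"dx": 0,"dy": 0,"dz": 0,"rx": 0,"ry": 0,"rz": 0},{"dx": 0,"dy": 0,"dz": 0,"rx": 0,"ry": 0,"rz": 0},{"dx": 0,"dy": 0,"dz": 0,"rx": 0,"ry": 0,"rz": 0},{"dx": 0,"dy": 0,"dz": 0,"rx": 0,"ry": 0,"rz": 0}])

```text
t: 6.0
tool_pos: [547.1, 304.5, 160.9]
eef_rot: [[0.272, 0.962, 0.001], [0.962, -0.272, 0.0], [0.0, 0.001, -1.0]]
wrist_force: [-1.0, -1.3, 4.7]
grip_width: 48.8
finger_force: 61.3
```

```bash
python3 st.py
```

```text
t 6.0 p [547.1 304.5 160.9] yaw 74.2 z [ 8.e-04  1.e-04 -1.e+00] q [-10.9  32.5 -29.2  97.3  18.6  55.1 -62.8]
F [-1.  -1.3  4.7] M [-0.23  0.16 -0.  ] w 48.82101550865326 ff 61.338150557130575 to cap (tool cm) [-0.12  0.15  0.  ]
```

move_arm(increments=[{"dx": 0,"dy": 0,"dz": 0.1,"rx": 0,"ry": 0,"rz": 0},{"dx": 0,"dy": 0,"dz": 0.2,"rx": 0,"ry": 0,"rz": 0},{"dx": 0,"dy": 0,"dz": 0.3,"rx": 0,"ry": 0,"rz": 0},{"dx": 0,"dy": 0,"dz": 0.4,"rx": 0,"ry": 0,"rz": 0},{"dx": 0,"dy": 0,"dz": 0.5,"rx": 0,"ry": 0,"rz": 0},{"dx": 0,"dy": 0,"dz": 0.5,"rx": 0,"ry": 0,"rz": 0},{"dx": 0,"dy": 0,"dz": 0.5,"rx": 0,"ry": 0,"rz": 0}])

```text
t: 6.7
tool_pos: [547.2, 304.5, 156.6]
eef_rot: [[0.272, 0.962, 0.001], [0.962, -0.272, -0.0], [0.0, 0.001, -1.0]]
wrist_force: [-2.4, -1.2, 9.2]
grip_width: 48.6
finger_force: 61.8
```

```bash
python3 st.py
```

```text
t 6.7 p [547.2 304.5 156.6] yaw 74.2 z [ 1.1e-03 -1.0e-04 -1.0e+00] q [-11.   32.7 -29.1  97.4  18.9  54.7 -63. ]
F [-2.4 -1.2  9.2] M [-0.49  0.43  0.01] w 48.62434137705428 ff 61.8405956402421 to cap (tool cm) [-0.12  0.14  0.  ]
```

move_arm(increments=[{"dx": 0,"dy": 0,"dz": 0.1,"rx": 0,"ry": 0,"rz": 0},{"dx": 0,"dy": 0,"dz": 0.2,"rx": 0,"ry": 0,"rz": 0},{"dx": 0,"dy": 0,"dz": 0.2,"rx": 0,"ry": 0,"rz": 0},{"dx": 0,"dy": 0,"dz": 0.2,"rx": 0,"ry": 0,"rz": 0}])

```text
t: 7.1
tool_pos: [547.1, 304.6, 154.8]
eef_rot: [[0.272, 0.962, 0.001], [0.962, -0.272, -0.0], [0.0, 0.001, -1.0]]
wrist_force: [-2.8, -2.5, 11.6]
grip_width: 49.2
finger_force: 62.0
```

```bash
python3 st.py
```

```text
t 7.1 p [547.1 304.6 154.8] yaw 74.2 z [ 1.2e-03 -2.0e-04 -1.0e+00] q [-11.   32.9 -29.   97.5  18.9  54.5 -63. ]
F [-2.8 -2.5 11.6] M [-0.6   0.52 -0.05] w 49.170478933864125 ff 62.012213598936796 to cap (tool cm) [-0.12  0.14  0.  ]
```

move_arm(increments=[{"dx": 0,"dy": 0,"dz": 0,"rx": 0,"ry": 0,"rz": -0.05},{"dx": 0,"dy": 0,"dz": 0,"rx": 0,"ry": 0,"rz": -0.1},{"dx": 0,"dy": 0,"dz": 0,"rx": 0,"ry": 0,"rz": -0.15},{"dx": 0,"dy": 0,"dz": 0,"rx": 0,"ry": 0,"rz": -0.2},{"dx": 0,"dy": 0,"dz": 0,"rx": 0,"ry": 0,"rz": -0.25},{"dx": 0,"dy": 0,"dz": 0,"rx": 0,"ry": 0,"rz": -0.25}])

```text
t: 7.7
tool_pos: [547.8, 305.4, 155.2]
eef_rot: [[0.024, 1.0, 0.003], [1.0, -0.024, 0.002], [0.002, 0.003, -1.0]]
wrist_force: [-1.5, -1.2, 10.5]
grip_width: 48.9
finger_force: 62.0
```

```bash
python3 st.py
```

```text
t 7.7 p [547.8 305.4 155.2] yaw 88.6 z [ 0.0029  0.0018 -1.    ] q [ -8.8  33.7 -32.4  97.3  21.3  55.  -50.4]
F [-1.5 -1.2 10.5] M [-0.17  0.23 -0.02] w 48.92212357191701 ff 61.97400452569127 to cap (tool cm) [-0.24  0.04 -0.  ]
```

move_arm(increments=[{"dx": 0,"dy": 0,"dz": 0.03,"rx": 0,"ry": 0,"rz": -0.06},{"dx": 0,"dy": 0,"dz": 0.05,"rx": 0,"ry": 0,"rz": -0.12},{"dx": 0,"dy": 0,"dz": 0.05,"rx": 0,"ry": 0,"rz": -0.18},{"dx": 0,"dy": 0,"dz": 0.05,"rx": 0,"ry": 0,"rz": -0.24},{"dx": 0,"dy": 0,"dz": 0.05,"rx": 0,"ry": 0,"rz": -0.3},{"dx": 0,"dy": 0,"dz": 0.05,"rx": 0,"ry": 0,"rz": -0.36},{"dx": 0,"dy": 0,"dz": 0.05,"rx": 0,"ry": 0,"rz": -0.42},{"dx": 0,"dy": 0,"dz": 0.05,"rx": 0,"ry": 0,"rz": -0.48},{"dx": 0,"dy": 0,"dz": 0.05,"rx": 0,"ry": 0,"rz": -0.54},{"dx": 0,"dy": 0,"dz": 0.05,"rx": 0,"ry": 0,"rz": -0.6}])

```text
t: 8.7
tool_pos: [547.8, 306.0, 155.0]
eef_rot: [[-0.546, 0.838, 0.003], [0.838, 0.546, 0.003], [0.0, 0.004, -1.0]]
wrist_force: [-2.2, 0.5, 11.7]
grip_width: 48.8
finger_force: 62.1
```

```bash
python3 st.py
```

```text
t 8.7 p [547.8 306.  155. ] yaw 123.1 z [ 0.0032  0.0026 -1.    ] q [ -3.6  36.1 -40.2  97.   27.   56.8 -20.3]
F [-2.2  0.5 11.7] M [-0.02  0.21  0.02] w 48.82278064048996 ff 62.08600804209709 to cap (tool cm) [-0.28 -0.13 -0.  ]
```

move_arm(increments=[{"dx": 0,"dy": 0,"dz": 0,"rx": 0,"ry": 0,"rz": -0.06},{"dx": 0,"dy": 0,"dz": 0,"rx": 0,"ry": 0,"rz": -0.12},{"dx": 0,"dy": 0,"dz": 0,"rx": 0,"ry": 0,"rz": -0.18},{"dx": 0,"dy": 0,"dz": 0,"rx": 0,"ry": 0,"rz": -0.24},{"dx": 0,"dy": 0,"dz": 0,"rx": 0,"ry": 0,"rz": -0.3},{"dx": 0,"dy": 0,"dz": 0,"rx": 0,"ry": 0,"rz": -0.36},{"dx": 0,"dy": 0,"dz": 0,"rx": 0,"ry": 0,"rz": -0.42},{"dx": 0,"dy": 0,"dz": 0,"rx": 0,"ry": 0,"rz": -0.48},{"dx": 0,"dy": 0,"dz": 0,"rx": 0,"ry": 0,"rz": -0.53},{"dx": 0,"dy": 0,"dz": 0,"rx": 0,"ry": 0,"rz": -0.53}])

```text
t: 9.7
tool_pos: [546.2, 305.3, 154.3]
eef_rot: [[-0.894, 0.448, -0.0], [0.448, 0.894, 0.001], [0.0, 0.0, -1.0]]
wrist_force: [-5.8, -1.3, 12.4]
grip_width: 48.3
finger_force: 62.1
```

```bash
python3 st.py
```

```text
t 9.7 p [546.2 305.3 154.3] yaw 153.4 z [-2.e-04  5.e-04 -1.e+00] q [  0.6  38.6 -47.   96.8  32.1  59.    6.2]
F [-5.8 -1.3 12.4] M [-0.49  0.89 -0.  ] w 48.30234104262167 ff 62.08910766988993 to cap (tool cm) [-0.28 -0.12 -0.  ]
```

move_arm(increments=[{"dx": 0.05,"dy": 0,"dz": -0.2,"rx": 0,"ry": 0,"rz": 0},{"dx": 0.05,"dy": 0,"dz": -0.4,"rx": 0,"ry": 0,"rz": 0},{"dx": 0.05,"dy": 0,"dz": -0.7,"rx": 0,"ry": 0,"rz": 0},{"dx": 0.05,"dy": 0,"dz": -1,"rx": 0,"ry": 0,"rz": 0},{"dx": 0.05,"dy": 0,"dz": -1.3,"rx": 0,"ry": 0,"rz": 0},{"dx": 0.05,"dy": 0,"dz": -1.3,"rx": 0,"ry": 0,"rz": 0}])

```text
t: 10.3
tool_pos: [546.5, 304.6, 165.7]
eef_rot: [[-0.893, 0.449, 0.0], [0.449, 0.893, 0.0], [-0.0, 0.0, -1.0]]
wrist_force: [0.6, -0.4, -0.1]
grip_width: 49.0
finger_force: 61.8
```

```bash
python3 st.py
```

```text
t 10.3 p [546.5 304.6 165.7] yaw 153.3 z [ 1.e-04  1.e-04 -1.e+00] q [  1.   37.9 -47.4  96.3  31.5  60.    6.6]
F [ 0.6 -0.4 -0.1] M [-0.05 -0.01  0.05] w 49.029963271232475 ff 61.81779004633427 to cap (tool cm) [-0.22 -0.07 -0.  ]
```

The cap is past its locked height with no pull on the wrist, so it is free. I lift it the rest of the way.

move_arm(increments=[{"dx": 0,"dy": 0,"dz": -0.8,"rx": 0,"ry": 0,"rz": 0},{"dx": 0,"dy": 0,"dz": -1.8,"rx": 0,"ry": 0,"rz": 0},{"dx": 0,"dy": 0,"dz": -3,"rx": 0,"ry": 0,"rz": 0},{"dx": 0,"dy": 0,"dz": -4.2,"rx": 0,"ry": 0,"rz": 0},{"dx": 0,"dy": 0,"dz": -5.4,"rx": 0,"ry": 0,"rz": 0},{"dx": 0,"dy": 0,"dz": -6.4,"rx": 0,"ry": 0,"rz": 0},{"dx": 0,"dy": 0,"dz": -7.1,"rx": 0,"ry": 0,"rz": 0},{"dx": 0,"dy": 0,"dz": -7.4,"rx": 0,"ry": 0,"rz": 0},{"dx": 0,"dy": 0,"dz": -7.4,"rx": 0,"ry": 0,"rz": 0},{"dx": 0,"dy": 0,"dz": -7.4,"rx": 0,"ry": 0,"rz": 0}])

```text
t: 11.3
tool_pos: [546.2, 304.5, 239.3]
eef_rot: [[-0.893, 0.449, -0.001], [0.449, 0.893, -0.001], [0.0, -0.001, -1.0]]
wrist_force: [0.3, 0.1, -1.2]
grip_width: 48.9
finger_force: 61.8
```

move_arm(increments=[{"dx": 0,"dy": 0,"dz": 0,"rx": 0,"ry": 0,"rz": 0},{"dx": 0,"dy": 0,"dz": 0,"rx": 0,"ry": 0,"rz": 0},{"dx": 0,"dy": 0,"dz": 0,"rx": 0,"ry": 0,"rz": 0},{"dx": 0,"dy": 0,"dz": 0,"rx": 0,"ry": 0,"rz": 0},{"dx": 0,"dy": 0,"dz": 0,"rx": 0,"ry": 0,"rz": 0}])

```text
t: 11.8
tool_pos: [546.4, 304.7, 239.7]
eef_rot: [[-0.893, 0.449, -0.0], [0.449, 0.893, 0.0], [0.0, -0.0, -1.0]]
wrist_force: [-0.1, -0.5, -1.0]
grip_width: 48.7
finger_force: 61.8
```

```bash
python3 st.py
python3 - <<'E'
from h import *
p=eyes.grab_frame("scene"); cv2.imwrite("pics/s4.png",cv2.resize(p["frame"][120:300,310:490],None,fx=3,fy=3))
print([(o["extent"],round(o["confidence"],2)) for o in outline_of(p,"cap")])
th=np.linspace(0,6.28,40); P=[[547.5+25*np.cos(a),303.5+25*np.sin(a),z] for a in th for z in(242,276)]; q=proj(p,P); print(q.min(0),q.max(0))
E
```

```text
t 11.8 p [546.4 304.7 239.7] yaw 153.3 z [-2.e-04  0.e+00 -1.e+00] q [  2.8  33.6 -50.3  92.6  27.6  67.    9.5]
F [-0.1 -0.5 -1. ] M [-0.06  0.01  0.01] w 48.717908526657524 ff 61.84008317068219 to cap (tool cm) [-0.24 -0.07 -0.  ]
[([441.8, 263.6, 34.3, 31.1], 0.76), ([408.3, 162.8, 25.1, 28.5], 0.58)]
[408.64440774 162.34438116] [436.15621863 190.11768362]
```

View pics/s4.png

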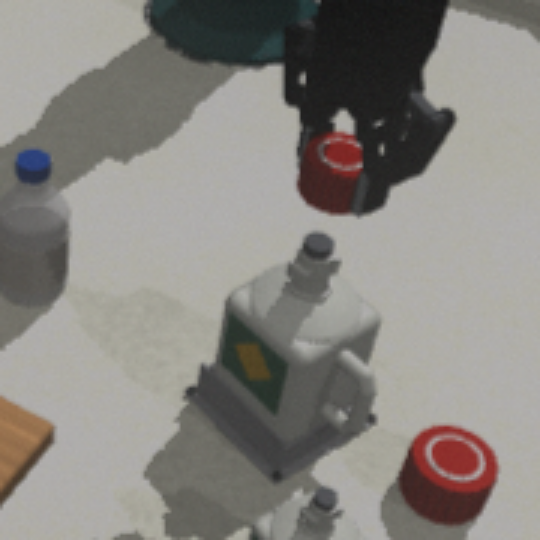

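The cap is held level at crop (335,170), with the bare neck and grey disc below it at (318,245). Its outline matches a rim about 241 mm high, roughly 5 cm clear of the neck.

```bash
python3 -c "
from h import *
print(env.job_done())"
```

```text
the job is handed in; nothing more can be done
None
```

The jug is open and the job is handed in. The gripper is holding the red cap level and still, about 5 cm above the neck. I never touched the blue-capped bottle, the pump bottle or the cheese, and it took about 12 s of the 35 s allowed.

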